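Make the bench ready for drilling: change over the dust extraction and box the oil tins

TASK

Make the bench ready for drilling. Change the dust extraction over: slide the green shutter of the drilling port from shut to its next click stop, half open, and only after that slide the blue shutter of the sanding port fully shut, so that the running fan always has air. Stand every oil tin that is left about on the bench upright in the plywood carrier, one to a cell, with the one that is already there, and leave the other things on the bench where they are.

Things in the scene. Friction and masses are not known exactly. Their poses are not given: they have to be found in the camera images.
- shutter_green (a joint): opening of the green shutter plate of the drilling port, m: 0 shut, 0.038 half open, 0.076 fully open. A spring plunger clicks at these three stops: within about 6 mm of one it draws the plate onto it; about 13 N to pass a tooth into or out of a stop, 2 N between stops, where the plate stays where it is left. It starts shut.
- green_tab (a point): centre of the upright grip tab of the green shutter, riding with the plate: block 12 mm thick along the sliding direction, 38 mm wide, 40 mm high. Its top is 18.5 mm above this point; its foot stands on the flat painted plate (82 x 80 mm), whose upper face is 21.5 mm below. The x axis points the way the shutter opens (away from the robot, within 0.25 rad), z up.
- green_port (a point): centre of the round 70 mm drilling port (wire grille) in the top of its fixed grey box, 56 mm above the bench; axes as for the tab, 30 mm beyond which (+x) the tab stands when shut. The box is 180 mm long in x (from -47 to +133 mm of here), 112 mm wide, with 8 mm rails along it and a duct at the far end. Which box is left or right varies.
- shutter_blue (a joint): opening of the blue shutter plate of the sanding port, m: 0 shut, 0.038 half open, 0.076 fully open. A spring plunger clicks at these three stops: within about 6 mm of one it draws the plate onto it; about 13 N to pass a tooth into or out of a stop, 2 N between stops, where the plate stays where it is left. It starts somewhere between half open and fully open, not always on a stop.
- blue_tab (a point): centre of the upright grip tab of the blue shutter, riding with the plate: block 12 mm thick along the sliding direction, 38 mm wide, 40 mm high. Its top is 18.5 mm above this point; its foot stands on the flat painted plate (82 x 80 mm), whose upper face is 21.5 mm below. The x axis points the way the shutter opens (away from the robot, within 0.25 rad), z up.
- blue_port (a point): centre of the round 70 mm sanding port (wire grille) in the top of its fixed grey box, 56 mm above the bench; axes as for the tab, 30 mm beyond which (+x) the tab stands when shut. The box is 180 mm long in x (from -47 to +133 mm of here), 112 mm wide, with 8 mm rails along it and a duct at the far end. Which box is left or right varies.
- carrier_in (a point): centre of the inner floor (4 mm above the bench) of the fixed plywood tin carrier: open tray 144 mm (x) by 284 mm (y), walls and dividers 4 mm thick, tops 45 mm above the bench, so hold the tins by their upper half; 2 x 4 cells 66 mm square. Cell centres: x = -35 or +35 mm, y = -105, -35, +35 or +105 mm from this point along its own axes.
- tin1_mid (a point): steel oil tin with a coloured band, part full and heaviest at the bottom: upright cylinder 44 mm in diameter, 86 mm high, topped by a black screw cap 26 mm in diameter and 14 mm high (100 mm in all); about 0.24 kg. This point is on its axis, 50 mm above its underside; its z axis points to the cap. Stands on the bench at the start; None if absent.
- tin2_mid (a point): steel oil tin with a coloured band, part full and heaviest at the bottom: upright cylinder 44 mm in diameter, 86 mm high, topped by a black screw cap 26 mm in diameter and 14 mm high (100 mm in all); about 0.24 kg. This point is on its axis, 50 mm above its underside; its z axis points to the cap. Stands on the bench at the start; None if absent.
- tin3_mid (a point): steel oil tin with a coloured band, part full and heaviest at the bottom: upright cylinder 44 mm in diameter, 86 mm high, topped by a black screw cap 26 mm in diameter and 14 mm high (100 mm in all); about 0.24 kg. This point is on its axis, 50 mm above its underside; its z axis points to the cap. Stands on the bench at the start; None if absent.
- tin4_mid (a point): steel oil tin with a coloured band, part full and heaviest at the bottom: upright cylinder 44 mm in diameter, 86 mm high, topped by a black screw cap 26 mm in diameter and 14 mm high (100 mm in all); about 0.24 kg. This point is on its axis, 50 mm above its underside; its z axis points to the cap. Stands on the bench at the start; None if absent.
- tin5_mid (a point): steel oil tin with a coloured band, part full and heaviest at the bottom: upright cylinder 44 mm in diameter, 86 mm high, topped by a black screw cap 26 mm in diameter and 14 mm high (100 mm in all); about 0.24 kg. This point is on its axis, 50 mm above its underside; its z axis points to the cap. Stands on the bench at the start; None if absent.
- tin6_mid (a point): steel oil tin with a coloured band, part full and heaviest at the bottom: upright cylinder 44 mm in diameter, 86 mm high, topped by a black screw cap 26 mm in diameter and 14 mm high (100 mm in all); about 0.24 kg. This point is on its axis, 50 mm above its underside; its z axis points to the cap. Stands on the bench at the start; None if absent.
- tin7_mid (a point): steel oil tin with a coloured band, part full and heaviest at the bottom: upright cylinder 44 mm in diameter, 86 mm high, topped by a black screw cap 26 mm in diameter and 14 mm high (100 mm in all); about 0.24 kg. This point is on its axis, 50 mm above its underside; its z axis points to the cap. If present it already stands in a cell of the carrier at the start; None if absent.
- tin8_mid (a point): steel oil tin with a coloured band, part full and heaviest at the bottom: upright cylinder 44 mm in diameter, 86 mm high, topped by a black screw cap 26 mm in diameter and 14 mm high (100 mm in all); about 0.24 kg. This point is on its axis, 50 mm above its underside; its z axis points to the cap. If present it already stands in a cell of the carrier at the start; None if absent.
- block: bystander: planed block of pale wood 60 x 90 x 70 mm high; origin under its centre
- sanding_block: bystander: cork sanding block 100 x 60 x 35 mm high; origin under its centre
- square: bystander: carpenter's try square lying flat, wooden stock 120 mm, steel blade 200 mm, 22 mm high; origin under the middle of the stock
- pencil_pot: bystander: blue ceramic pot 76 mm in diameter, 90 mm high; origin under its centre
- hammer: bystander: hammer lying flat
- tape: bystander: yellow tape measure 70 x 40 x 65 mm high; origin under its centre

How it is judged:
On the way, in this order (a step that is already met when the one before it is completed fails the run):
1. the green shutter rests at its half-open stop while the blue one is still open (value of joint shutter_green between 0.034 and 0.042 m and value of joint shutter_blue above 0.02 m), for 0.3 s.
2. the blue shutter is fully shut, the green one still at its half-open stop (value of joint shutter_green between 0.034 and 0.042 m and value of joint shutter_blue below 0.004 m), for 0.3 s.
At the end, for the whole second after the job is handed in: The green shutter is on its half-open stop (38 mm open, within 4 mm), the blue shutter is shut (within 4 mm), and every tin stands upright (within 7 degrees) on the floor of the carrier, each in its own cell, released (all of step 2 and x of tin1_mid in the frame of carrier_in between -0.06 and 0.06 m and y of tin1_mid in the frame of carrier_in between -0.13 and 0.13 m and z of tin1_mid in the frame of carrier_in between 0.044 and 0.056 m and angle between each of tin1_mid, tin2_mid, tin3_mid, tin4_mid, tin5_mid, tin6_mid, tin7_mid, tin8_mid's own z axis and vertical below 0.12 rad and x of tin2_mid in the frame of carrier_in between -0.06 and 0.06 m and y of tin2_mid in the frame of carrier_in between -0.13 and 0.13 m and z of tin2_mid in the frame of carrier_in between 0.044 and 0.056 m and x of tin3_mid in the frame of carrier_in between -0.06 and 0.06 m and y of tin3_mid in the frame of carrier_in between -0.13 and 0.13 m and z of tin3_mid in the frame of carrier_in between 0.044 and 0.056 m and x of tin4_mid in the frame of carrier_in between -0.06 and 0.06 m and y of tin4_mid in the frame of carrier_in between -0.13 and 0.13 m and z of tin4_mid in the frame of carrier_in between 0.044 and 0.056 m and x of tin5_mid in the frame of carrier_in between -0.06 and 0.06 m and y of tin5_mid in the frame of carrier_in between -0.13 and 0.13 m and z of tin5_mid in the frame of carrier_in between 0.044 and 0.056 m and x of tin6_mid in the frame of carrier_in between -0.06 and 0.06 m and y of tin6_mid in the frame of carrier_in between -0.13 and 0.13 m and z of tin6_mid in the frame of carrier_in between 0.044 and 0.056 m and x of tin7_mid in the frame of carrier_in between -0.06 and 0.06 m and y of tin7_mid in the frame of carrier_in between -0.13 and 0.13 m and z of tin7_mid in the frame of carrier_in between 0.044 and 0.056 m and x of tin8_mid in the frame of carrier_in between -0.06 and 0.06 m and y of tin8_mid in the frame of carrier_in between -0.13 and 0.13 m and z of tin8_mid in the frame of carrier_in between 0.044 and 0.056 m and velocity of joint each of shutter_green, shutter_blue below 0.005 m/s); the robot touches nothing.
It fails at once if both shutters are shut at once (each less than 15 mm open), which starves the fan (value of joint each of shutter_green, shutter_blue below 0.015 m).
It fails at once if a bystander (wood block, sanding block, try square, pencil pot, hammer, tape measure) is moved by more than 5 cm (distance of any of block, sanding_block, square, pencil_pot, hammer, tape from where it was at the start of the episode above 0.05 m).
Of tin1, tin2, tin3, tin4, tin5, tin6 only 4 to 6 are there at a start; the rules pass over those that are not, and their reading is None.
Of tin7, tin8 only 1 to 1 are there at a start; the rules pass over those that are not, and their reading is None.
At some moment in a run one of tin1, tin2, tin3, tin4, tin5, tin6 may be knocked a few centimetres aside while the robot is not near it.
It also fails if it takes over 210 s, if anything falls off the work surface, if the arm or the gripper's body presses on something with over 40 N, if the wrist force passes 120 N, or if a joint passes its speed limit or range.

ROBOT

A 7-joint arm with a two-finger parallel gripper is mounted at the origin on the work surface. World frame = base frame: x ahead of the robot, y to its left, z up, the work surface at z = 0. Lengths are in m, angles in rad, forces in N, time in s.
With the tool pointing down it reaches from about 0.4 to 0.925 m from the base axis. Payload 5.6 kg.
Tool frame: the origin (TCP) lies on the centre line of the jaws, within the pads' length; the fingertips stand 22 mm ahead of it and the grasp point (between the pads) lies 3 mm ahead of it; z points along the fingers, y is the line along which they close (so a half turn about z gives the same grasp; the last joint's range is limited). The gripper opens to 85 mm and grips with 20 to 120 N. Pads are 22 mm wide; open, the fingers measure 114 mm over their backs; the gripper's body (76 mm by 85 mm) begins 54 mm behind the grasp point. The pads swing forward as they close: fully open they stand 13 mm farther back than shut.
Start: joints at [1.172, 0.468, -0.012, 1.603, 0.006, 1.071, -0.056], TCP at [0.226, -0.609, 0.253] pointing down, gripper open.
Joint ranges: [-2.53, 2.53], [-0.31, 2.02], [-1.57, 1.55], [0.28, 2.44], [-1.29, 4.43], [0.15, 1.84], [-2.92, 2.92]. Speed limits (rad/s): [2.57, 2.57, 3.14, 3.14, 3.14, 3.14, 3.14].

INTERFACE

Orientations are given as a unit quaternion [x, y, z, w].
In Python, from plant import bot gives the robot as it stands. Calls block until the motion is done:
- bot.move_pose(position, orientation): joint-space move of the TCP to a pose.
- bot.move_straight(position, ori=None, velocity=0.15, max_force=None): straight line of the TCP; ori=None keeps the orientation; velocity is the mean speed in m/s. With max_force (N) it stops when the force on the tool has changed by that much, and returns True; else False.
- bot.movej(angles): joint-space move.
- bot.set_gripper(opening): finger opening in m; the grip force is fixed at half the most; returns when the fingers have stopped.
- bot.sleep(seconds).
- bot.ik(position, orientation): joint angles nearest the present ones, or None.
- bot.read_state(): the state.
- bot.capture(name): name is "side" or "top" or "wrist"; returns the picture (400x640x3 uint8, blue, green, red); there is no depth.
- bot.camera_params(name): a dict with "K" (3x3 intrinsics, pixels), "R" (3x3) and "t" (3): a world point X has camera coordinates R X + t. Camera axes: x right, y down, z forward; pixel columns grow to the right and rows downward; lengths in m; the calibration is good to about 2 mm. A picture is of the moment at which its call begins: read the wrist's pose just before it. camera_params takes no time and is no camera call; for the wrist camera it gives the pose at the moment of the call.
A pose or a line that the arm cannot do raises bot.Unreachable and nothing moves.
- bot.sign_off(): hands the job in; it is judged then, once.
The state is a dict: "t": time; "joint_pos": joint angles; "joint_vel": joint speeds; "joint_torque": joint torques, N m; "position": TCP position; "eef_rot": TCP orientation; "force": force on the tool from outside, world axes, zero at the start; "torque": the same for the moment, N m; "opening": finger opening in m; "grip_force": force on a finger pad.
Only numpy, scipy, OpenCV 4.12 (cv2) and the standard library are available. Lean on these libraries where they do the work, as an engineer would, in place of code of your own. Each camera call takes 0.05 s, during which the arm holds its last target. There are 200 camera calls.

## Working session

There is one attempt and no reset: what is moved stays moved. The work goes in short steps, each a Python script; the robot and the scene stay as the last script left them, time stands still between calls to the robot, and variables do not carry over. Pictures are saved under pics/ and viewed, at most 14 in all, crops included, and the job is handed in when it is done.

```bash
ls; mkdir -p pics; python3 - <<'E'
from plant import bot
import cv2,numpy as np
for n in("top","side"):
    cv2.imwrite(f"pics/{n}0.png",bot.capture(n)); p=bot.camera_params(n); print(n,np.round(p["K"],1).tolist(),np.round(p["R"],3).tolist(),np.round(p["t"],3).tolist(), np.round(-np.array(p["R"]).T@p["t"],3))
s=bot.read_state();print(s["t"],s["eef_rot"])
E
```

```text
pics
top [[451.1, 0.0, 324.4], [0.0, 451.1, 204.1], [0.0, 0.0, 1.0]] [[-0.024, -1.0, -0.02], [-0.997, 0.026, -0.075], [0.076, 0.018, -0.997]] [0.029, 0.576, 1.317] [ 0.475 -0.01   1.357]
side [[466.3, 0.0, 319.7], [0.0, 466.3, 200.6], [0.0, 0.0, 1.0]] [[-0.982, -0.191, 0.007], [-0.117, 0.57, -0.813], [0.152, -0.799, -0.582]] [0.553, 0.123, 1.582] [0.318 1.299 1.017]
0.1 [ 9.84220714e-01  1.76943302e-01 -1.77941593e-04 -7.88262189e-04]
```

View pics/top0.png

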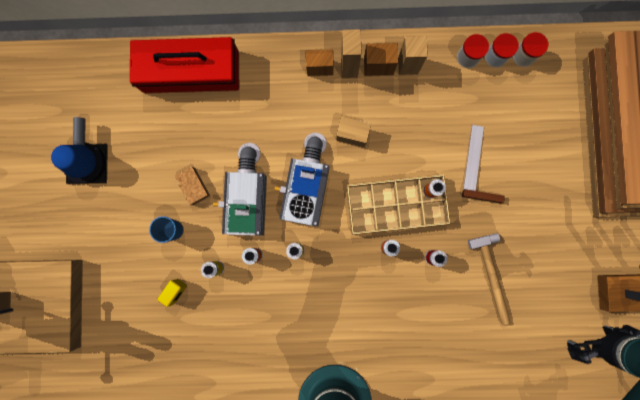

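View pics/side0.png

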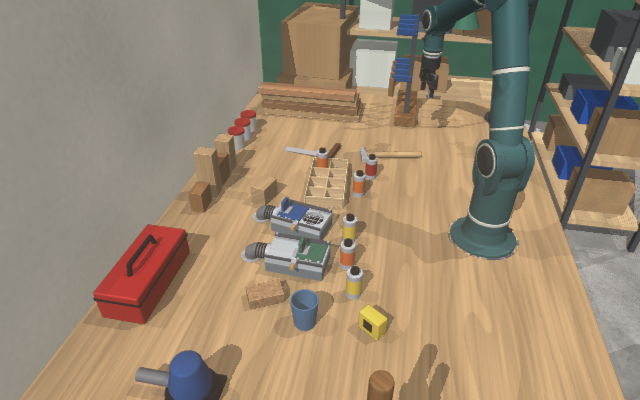

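The top view shows five loose tins, with caps near (209,270), (251,256), (295,251), (391,248) and (437,258). The sixth tin is in the carrier at (437,188). The green box is at (243,215) and the blue box at (305,190). I'll zoom in next.

```bash
python3 - <<'E'
import cv2
i=cv2.imread("pics/top0.png")
cv2.imwrite("pics/crop.png",cv2.resize(i[130:285,195:460],None,fx=3,fy=3,interpolation=cv2.INTER_CUBIC))
E
```

```text
(no output)
```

View pics/crop.png

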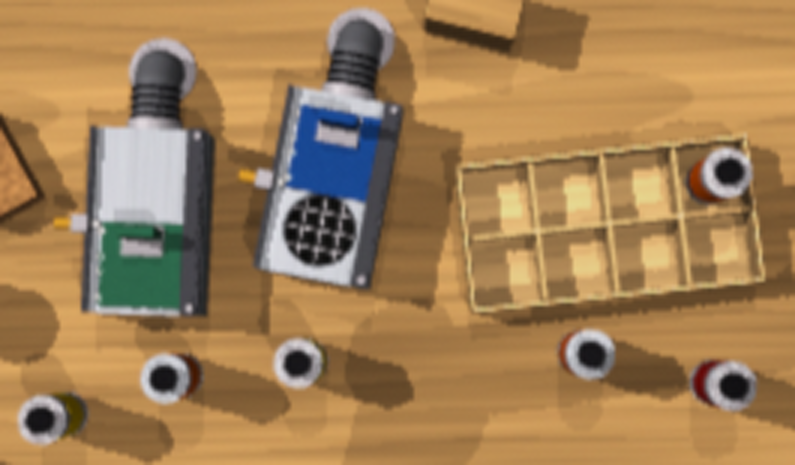

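```bash
cat >h.py <<'E'
from plant import bot
import cv2,numpy as np
def ray(p,uv,z):
    R,t,K=map(np.array,(p["R"],p["t"],p["K"])); c=-R.T@t
    d=R.T@np.linalg.inv(K)@[uv[0],uv[1],1]
    return c+d*(z-c[2])/d[2]
def proj(p,X):
    x=np.array(p["K"])@(np.array(p["R"])@X+p["t"]); return x[:2]/x[2]
def quat(phi):  # tool down, jaws closing along world angle phi (mod pi)
    a=(phi+np.pi/2)/2; return np.array([np.cos(a),np.sin(a),0,0])
def best(pos,phi):
    c=[]
    for k in(-1,0,1):
        q=quat(phi+k*np.pi); j=bot.ik(list(pos),list(q))
        if j is not None: c.append((abs(j[6]),k,q))
    return min(c,key=lambda e:e[:2])[2]
def blobs(m,amin):
    n,l,s,c=cv2.connectedComponentsWithStats(m.astype(np.uint8))
    return [(s[i,4],c[i]) for i in range(1,n) if s[i,4]>=amin]
def cap(p,img,xy,rad=.06):
    """black cap nearest to the predicted world xy, at z=.1"""
    u=proj(p,np.array([*xy,.1])); g=img.max(2)
    d=proj(p,np.array([xy[0]+.013,xy[1],.1]))-u; r=np.hypot(*d)
    b=[]
    for a,c in blobs(g<70,.5*np.pi*r*r):
        if a<2*np.pi*r*r:
            w=ray(p,c,.1)[:2]
            if np.hypot(*(w-xy))<rad: b.append((np.hypot(*(w-xy)),w))
    return min(b,key=lambda e:e[0])[1] if b else None
E
python3 - <<'E'
from h import *
p=bot.camera_params("top"); i=cv2.imread("pics/top0.png")
for c in[(209,270),(251,256),(295,251),(391,248),(437,258),(437,188)]:
    xy=ray(p,c,.1)[:2]; print(c,xy.round(3),cap(p,i,xy,.04))
cr=[(195+a/3,130+b/3) for a,b in[(458,168),(745,138),(765,283),(475,312)]]
w=np.array([ray(p,c,.045)[:2] for c in cr]); y=(w[0]-w[1])+(w[3]-w[2]); print("carrier",w.mean(0),"yaw",np.arctan2(-y[0],y[1]),np.linalg.norm(w[0]-w[1]),np.linalg.norm(w[1]-w[2]))
for n,c in(("g",(141,245)),("b",(338,131))): print(n,ray(p,(195+c[0]/3,130+c[1]/3),.098))
# box side edges (left edge top face) near->far
for n,a,b in(("g",(85,312),(92,128)),("b",(259,267),(290,87))):
    A,B=[ray(p,(195+c[0]/3,130+c[1]/3),.056)[:2] for c in(a,b)]; print(n,np.arctan2(*(B-A)[::-1]),np.linalg.norm(B-A))
s=bot.read_state()
w=bot.camera_params("wrist"); c=-np.array(w["R"]).T@w["t"]; print("wristcam",c-s["position"],np.array(w["R"]).round(2).tolist(),w["K"])
E
```

```text
(209, 270) [0.395 0.338] [0.39603461 0.340678  ]
(251, 256) [0.431 0.22 ] [0.43164624 0.22540537]
(295, 251) [0.442 0.098] [0.44276934 0.10092732]
(391, 248) [ 0.444 -0.168] [ 0.44436408 -0.17096187]
(437, 258) [ 0.413 -0.294] [ 0.41195316 -0.30063518]
(437, 188) [ 0.607 -0.302] [ 0.61050696 -0.30439235]
carrier [ 0.56629046 -0.20148358] yaw 0.07676446702061944 0.2802234888735476 0.1417794616347752
g [0.55503997 0.24455566 0.098     ]
b [0.65750064 0.05790444 0.098     ]
g -0.0455268748804927 0.17878691354731696
b -0.18802781247710934 0.17753505698786504
wristcam [0.07972687 0.02997478 0.1207851 ] [[0.35, -0.94, -0.0], [-0.89, -0.33, 0.32], [-0.31, -0.11, -0.95]] [[338.16116387   0.         319.97255151]
 [  0.         338.16116387 200.37261561]
 [  0.           0.           1.        ]]
```

```bash
python3 - <<'E'
from h import *
x,y,phi=.555,.2445,-.0455
q=best((x,y,.22),phi)
bot.move_pose([x,y,.22],list(q)); bot.set_gripper(.04)
p=bot.camera_params("wrist"); i=bot.capture("wrist"); cv2.imwrite("pics/w1.png",i)
np.save("w1.npy",p,allow_pickle=True)
print(bot.read_state()["joint_pos"],proj(p,np.array([x,y,.099])),bot.read_state()["t"])
E
```

```text
[ 0.28174833  0.72476892 -1.11067012  1.69567055  0.69937065  1.17518106
 -1.06326309] [318.58311919 202.75734613] 3.8583
```

View pics/w1.png

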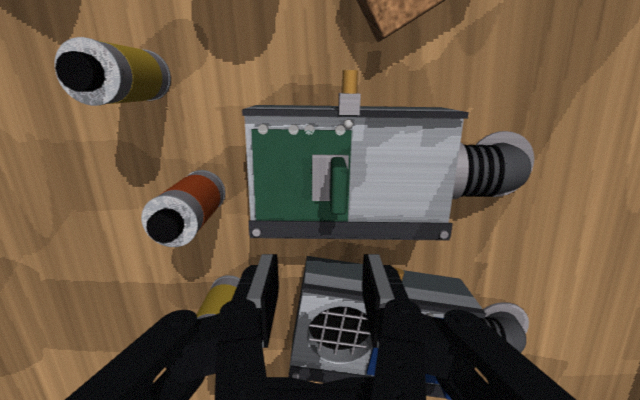

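```bash
python3 - <<'E'
import cv2
i=cv2.imread("pics/w1.png")
cv2.imwrite("pics/w1c.png",cv2.resize(i[95:245,235:475],None,fx=3.3,fy=3.3,interpolation=cv2.INTER_CUBIC))
E
```

```text
(no output)
```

View pics/w1c.png

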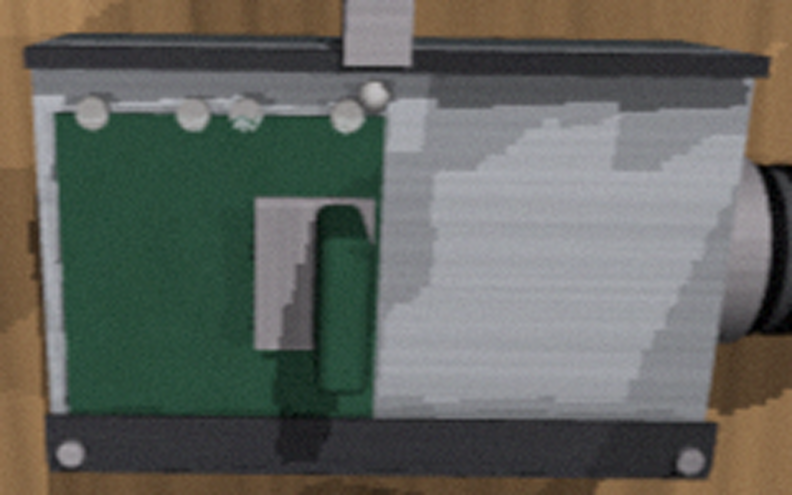

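The tab is the dark green block, with its top centre at about (339.5,190). The grey patch is a decal on the plate.

```bash
python3 - <<'E'
from h import *
p=np.load("w1.npy",allow_pickle=True).item()
P=lambda a,b,z: ray(p,(235+a/3.3,95+b/3.3),z)
for z in(.096,.1): print(P(345,314,z))
A,B=P(55,115,.06)[:2],P(385,115,.06)[:2]; print("plate",np.linalg.norm(B-A),np.arctan2(*(B-A)[::-1]))
A,B=P(50,415,.06)[:2],P(715,425,.06)[:2]; print("rail",np.linalg.norm(B-A),np.arctan2(*(B-A)[::-1]))
A,B=P(322,238,.099)[:2],P(318,390,.099)[:2]; print("tab",np.linalg.norm(B-A),np.arctan2(*(A-B)[::-1])-np.pi/2)
A,B=P(55,115,.06)[:2],P(68,412,.06)[:2]; print("plateL",np.linalg.norm(B-A),np.arctan2(*(A-B)[::-1])-np.pi/2)
# now look at blue
x,y,phi=.668,.055,-.188
q=best((x,y,.22),phi); bot.move_pose([x,y,.22],list(q))
p=bot.camera_params("wrist"); i=bot.capture("wrist"); np.save("w2.npy",p,allow_pickle=True)
cv2.imwrite("pics/w2.png",i)
cv2.imwrite("pics/w2c.png",cv2.resize(i[95:275,220:470],None,fx=3.2,fy=3.2,interpolation=cv2.INTER_CUBIC))
E
```

```text
[0.57126923 0.2528411  0.096     ]
[0.57108529 0.25408764 0.1       ]
plate 0.08192895247871419 -0.04516298519858866
rail 0.1809947541507395 -0.0612571156054588
tab 0.03607491243935508 -0.058879827692735365
plateL 0.07953647972287599 -0.06634177133706043
```

View pics/w2c.png

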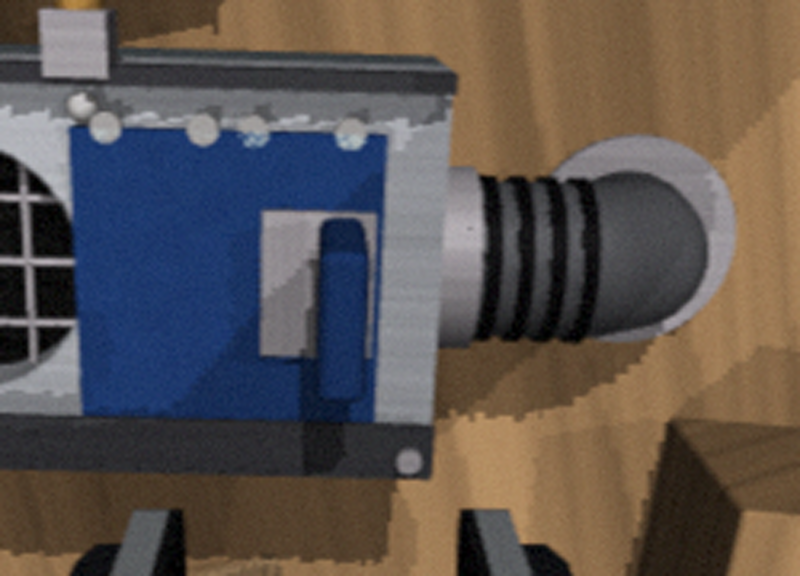

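```bash
cat >>h.py <<'E'
def slide(xy,phi,d):
    """grip a tab across its thickness at xy and move it d along phi"""
    u=np.array([np.cos(phi),np.sin(phi)]); q=list(best((*xy,.16),phi))
    bot.set_gripper(.036); bot.move_pose([*xy,.17],q)
    bot.move_straight([*xy,.115],velocity=.15)
    print("down hit",bot.move_straight([*xy,.09],velocity=.05,max_force=12))
    bot.set_gripper(0.); s=bot.read_state(); print("grip",s["opening"],s["grip_force"],s["position"],s["force"])
    e=np.array(xy)+d*u
    print("slide hit",bot.move_straight([*e,s["position"][2]],velocity=.05,max_force=45))
    bot.sleep(.3); s=bot.read_state(); print("end",s["position"],e,s["force"])
    bot.set_gripper(.036); bot.sleep(.2); s=bot.read_state(); print("rel",s["position"],s["force"],s["t"])
    bot.move_straight([*s["position"][:2],.22],velocity=.15)
E
python3 - <<'E'
from h import *
p=np.load("w2.npy",allow_pickle=True).item()
P=lambda a,b,z: ray(p,(220+a/3.2,95+b/3.2),z)[:2]
t=P(344,325,.1); print("blue tab",t)
A,B=P(70,128,.06),P(388,135,.06); phi=np.arctan2(*(B-A)[::-1]); print("plate",np.linalg.norm(B-A),phi)
A,B=P(322,252,.1),P(320,396,.1); print("tabyaw",np.arctan2(*(A-B)[::-1])-np.pi/2)
u=np.array([np.cos(phi),np.sin(phi)]); print("opening est",(.133-.03)-(P(445,250,.056)-t)@u)
slide((.5711,.2535),-.058,.038)
E
```

```text
blue tab [0.67426209 0.06188905]
plate 0.08199803850698227 -0.205908656591422
tabyaw -0.19712193459431515
opening est 0.07496585435686101
down hit False
grip 0.011038315819111431 58.96863341331482 [0.57053134 0.25370021 0.09043106] [-3.0168978  -1.43669286  5.02962386]
slide hit False
end [0.6087702  0.25145068 0.09045441] [0.6090361  0.25129724] [-5.67847852 -1.07357566  4.44881355]
rel [0.60920196 0.2512422  0.0904216 ] [0.44807393 0.51805499 0.56091734] 9.1833
```

```bash
python3 - <<'E'
from h import *
x,y,phi=.571,.2535,-.058
bot.move_pose([x,y,.22],list(best((x,y,.22),phi)))
i=bot.capture("wrist"); cv2.imwrite("pics/w3.png",i[90:260,220:520])
p=bot.camera_params("wrist")
b,g,r=[i[...,k].astype(int) for k in range(3)]
m=((g>r+12)&(g>b)).astype(np.uint8); a,c=max(blobs(m,100),key=lambda e:e[0]); 
for xx in(.571,.609): print(proj(p,np.array([xx,.2525,.1])))
E
```

```text
[319.23596677 204.28143395]
[369.75492715 201.5869038 ]
```

View pics/w3.png

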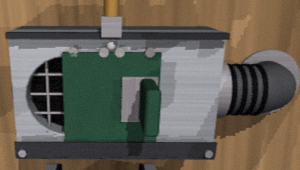

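The green tab top is at full-frame pixel (370,205), which matches the predicted (370,202), so it is half open. Blue is next.

```bash
python3 - <<'E'
from h import *
slide((.6742,.0617),-.2,-.0755)
p=bot.camera_params("wrist"); i=bot.capture("wrist"); cv2.imwrite("pics/w4.png",i)
T=np.array([.6742-.0755*np.cos(.2),.0617+.0755*np.sin(.2),.1]); print(proj(p,T))
E
```

```text
down hit False
grip 0.011530340003307214 59.30818498134613 [0.67355603 0.06199738 0.0904483 ] [-5.3977009  -0.22585391  5.12961663]
slide hit False
end [0.5996405  0.07778644 0.09046874] [0.60020497 0.07669953] [0.54422421 5.94039318 0.32288385]
rel [0.60016045 0.07646758 0.09040881] [-0.69346543  0.02205132  0.59123916] 15.65
[319.61917993 202.78961679]
```

View pics/w4.png

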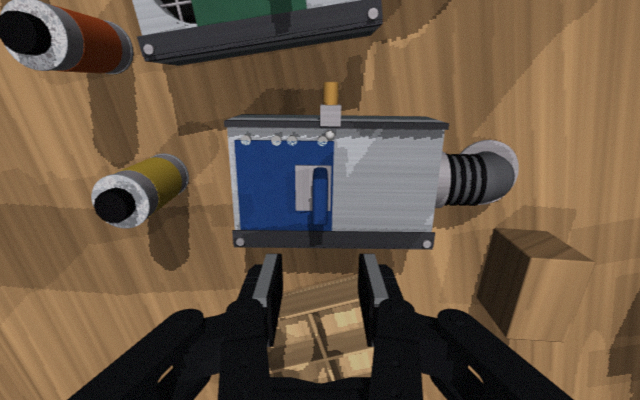

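The blue tab is at (320,197) and the plate fully covers the grille, so it is shut. Next are the tins, starting with one.

```bash
cat >>h.py <<'E'
C=np.array([.5663,-.2015]); YAW=.077
RC=np.array([[np.cos(YAW),-np.sin(YAW)],[np.sin(YAW),np.cos(YAW)]])
def fetch(xy,phi,cell,zp=.071,tmp=.24):
    """look, pick the tin near xy, stand it in the cell; returns True if it was held to the end"""
    bot.set_gripper(.068); bot.move_pose([*xy,tmp],list(best((*xy,tmp),phi)))
    for _ in range(2):
        p=bot.camera_params("wrist"); w=cap(p,bot.capture("wrist"),np.array(xy),.09)
        if w is None: print("no cap near",xy); return False
        far=np.hypot(*(w-xy))>.02; xy=w
        if not far: break
        bot.move_straight([*xy,tmp])
    print("cap",xy.round(4))
    bot.move_straight([*xy,.135],velocity=.25)
    if bot.move_straight([*xy,zp],velocity=.08,max_force=10):
        print("hit going down",bot.read_state()["position"]); bot.move_straight([*xy,tmp]); return False
    bot.set_gripper(0.); s=bot.read_state(); print("grip",s["opening"].__round__(4),s["grip_force"])
    bot.move_straight([*xy,tmp],velocity=.2)
    c=C+RC@np.array(cell); q=min((best((*c,tmp),YAW+a) for a in(np.pi/4,-np.pi/4)),key=lambda q:abs(bot.ik([*c,tmp],list(q))[6]))
    bot.move_straight([*c,tmp],ori=list(q),velocity=.2)
    bot.move_straight([*c,.145],velocity=.2)
    o=bot.read_state()["opening"]
    hit=bot.move_straight([*c,zp+.0035],velocity=.05,max_force=8); s=bot.read_state()
    print("held",round(o,4),"hit",hit,"z",s["position"][2],s["force"].round(1) if hasattr(s["force"],"round") else s["force"])
    if s["position"][2]>zp+.012: return False
    bot.set_gripper(.066); bot.move_straight([*c,.15],velocity=.2); bot.move_straight([*c,tmp],velocity=.3)
    print("t",bot.read_state()["t"]); return o>.03
E
python3 - <<'E'
from h import *
print(fetch((.4428,.1009),np.pi/2,(.035,.105)))
p=bot.camera_params("wrist"); i=bot.capture("wrist"); cv2.imwrite("pics/w5.png",i)
E
```

```text
cap [0.4416 0.104 ]
grip 0.0431 60.14288306236267
held 0.0427 hit True z 0.0756755260866478 [-1.1 -0.1  6.7]
t 26.2083
True
```

View pics/w5.png

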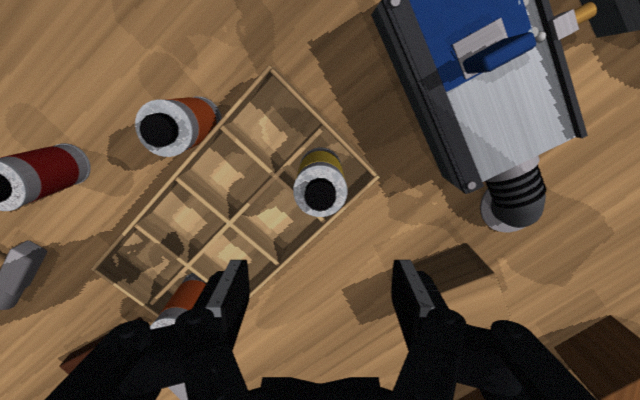

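The tin stands centred in its cell, with its cap at (320,192). Now the rest.

```bash
python3 - <<'E'
from h import *
H=np.pi/2
for a in[((.4316,.2254),H,(.035,.035)),((.4444,-.171),H,(.035,-.035)),((.412,-.3006),H,(-.035,-.105)),((.396,.3407),0.,(-.035,.105))]:
    if not fetch(*a): print("STOP",a); break
bot.move_pose([.3,-.5,.3],list(best((.3,-.5,.3),0.)))
i=bot.capture("top"); cv2.imwrite("pics/top2.png",cv2.resize(i[110:300,150:530],None,fx=2.1,fy=2.1,interpolation=cv2.INTER_CUBIC)); print(bot.read_state()["t"])
E
```

```text
cap [0.4303 0.2291]
grip 0.0425 60.33472180366516
held 0.0428 hit True z 0.07570223889330091 [-0.4 -0.2  5.9]
t 36.2667
cap [ 0.4393 -0.1628]
grip 0.0002 0.0
held -0.0001 hit False z 0.07491962971316049 [-0.1  1.2  0.3]
t 46.675
STOP ((0.4444, -0.171), 1.5707963267948966, (0.035, -0.035))
48.2333
```

View pics/top2.png

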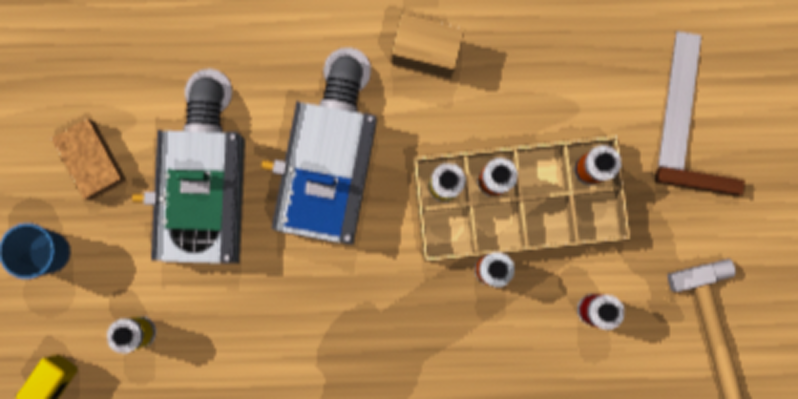

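One tin was knocked against the carrier's near wall after it had been seen. It is upright, with its cap at (497,269) in the crop. I'll get its new position and carry on.

```bash
python3 - <<'E'
from h import *
H=np.pi/2; p=bot.camera_params("top")
k=ray(p,(150+497/2.1,110+269/2.1),.1)[:2]; print(k)
for a in[(tuple(k),H+.077,(.035,-.035)),((.412,-.3006),H,(-.035,-.105)),((.396,.3407),0.,(-.035,.105))]:
    if not fetch(*a): print("STOP",a); break
bot.move_pose([.3,-.5,.3],list(best((.3,-.5,.3),0.)))
i=bot.capture("top"); cv2.imwrite("pics/top3.png",cv2.resize(i[110:300,150:530],None,fx=2.1,fy=2.1,interpolation=cv2.INTER_CUBIC)); print(bot.read_state()["t"])
i=bot.capture("side"); cv2.imwrite("pics/side3.png",cv2.resize(i[130:300,220:420],None,fx=3,fy=3,interpolation=cv2.INTER_CUBIC))
E
```

```text
[ 0.47136423 -0.1574056 ]
cap [ 0.4753 -0.1558]
grip 0.0432 60.47711491584778
held 0.0429 hit True z 0.07578282713304536 [-1.4 -0.5  5.5]
t 59.0167
cap [ 0.4153 -0.2993]
grip 0.0433 60.4840350151062
held 0.043 hit True z 0.07573965724127654 [-0.   0.7  4.9]
t 68.0667
cap [0.3964 0.3468]
grip 0.043 60.35860776901245
held 0.043 hit True z 0.07571976894304476 [-0.4 -1.4  5.6]
t 79.275
81.0167
```

View pics/top3.png

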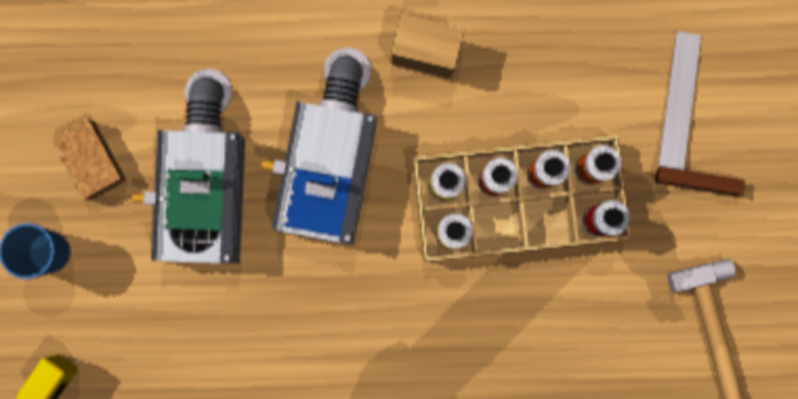

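View pics/side3.png

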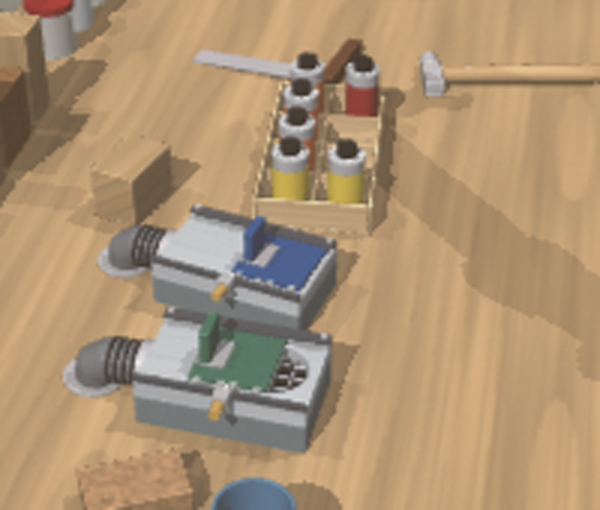

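Both views show six upright tins, one per cell. Green is half open, blue is shut, and the bystanders have not moved.

```bash
python3 -c "
from plant import bot
print(bot.sign_off())"
```

```text
the job is handed in; nothing more can be done
None
```

The job is handed in after about 81 s: the green shutter is half open, blue was then shut, and the final pictures show all six tins upright in their own cells; one tin was knocked aside and had to be picked again, and the hand-in call gave no verdict.

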